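# Set the belt grinder to its second speed and start it

## Task

With the fingertips, turn the black knurled dial on the grey control box one click clockwise, so that it clicks from the one-dot mark into the two-dot mark and not past it, then press the green start button on the yellow switch box fully down and let it come back up. Only touch: do not pull up on the dial, and do not lift or displace any of the things lying around on the bench.

Things in the scene. Friction and masses are not known exactly. Their poses are not given: they have to be found in the camera images.
- dial_box: fixed grey control box, 150 x 150, top 55 above the bench, black dial at its centre; origin at the centre of its underside, z up. Dot marks round the dial: setting 1 one white, 2 two green, 3 three red. Setting 2 lies towards the box's +x from the dial's axis, setting 1 is 0.7 rad counter-clockwise of it (seen from above), 3 is 0.7 rad clockwise
- dial_top (a point): centre of the flat top of the dial, on its upright axis, 83 above the bench at rest. Dial: black knurled disc, diameter 102, 18 tall, white pointer line on top. Its top grips a fingertip (friction about 1): pressed on it 25 to 45 from the axis with 4 to 8 N and moved round the axis, the fingertip takes the dial along; a click takes about 0.07 N m
- dial (a joint): turn of the dial in rad, growing clockwise seen from above: 0 = setting 1 (one dot), 0.7 = setting 2 (two dots), 1.4 = setting 3 (three dots). Sprung detents hold it there: past about 0.35 it pulls itself on to 0.7, past about 1.05 on to 1.4. Starts at setting 1; stops at -0.12 and 1.52
- dial_press (a joint): how far the whole dial is pushed down, in m: 0 = at rest, at most 0.008. It sits on a soft spring of 1.2 N per mm and comes back up by itself; pressing it does nothing else. Negative = pulled up
- switch_box: fixed yellow switch box, 85 x 85, top face 45 above the bench, with the round green start button on top; origin at the centre of its underside (at bench level)
- start_button_top (a point): centre of the top face of the green start button (diameter 32, pressed straight down)
- start_button (a joint): how far the start button is pushed, in m: 0 = out, 0.006 = fully down (5 N); it springs back by itself
- battery: loose round battery cell, black with copper top, standing upright beyond the grey control box, diameter 26, 46 tall; origin at the centre of its underside
- pin_jar: loose small amber jar with a brass cap, standing upright beyond the yellow switch box, diameter 44, 60 tall; origin at the centre of its underside
- brass_guard: loose small brass block, 45 x 22 x 12, lying beside the yellow switch box; origin at the centre of its underside
- antler: loose brown antler handle blank lying on the bench at the robot's left, about 140 long, 28 thick, lying along its own x; origin under its middle
- screwdriver: loose screwdriver with a red handle lying at the robot's right; lies along its own x, handle to its -x
- wood_scale: loose flat piece of light wood, 130 x 45 x 12, lying beyond the work; origin at the centre of its underside

How it is judged:
By the outcome, as a careful person would: the job done as asked, in the order asked, and still so for the second after the job is handed in, with the robot touching nothing.
It also fails if it takes over 40 s, if anything falls off the work surface, if the arm or the gripper's body presses on something with over 40 N, if the wrist force passes 120 N, or if a joint passes its speed limit or range.

## Robot

A 7-joint arm with a two-finger parallel gripper is mounted at the origin on the work surface. World frame = base frame: x ahead of the robot, y to its left, z up, the work surface at z = 0. Lengths are in mm, angles in degrees, forces in N, time in s.
With the tool pointing down it reaches from about 425 to 925 mm from the base axis. Payload 6.8 kg.
Tool frame: the origin (TCP) lies on the centre line of the jaws, within the pads' length; the fingertips stand manip.tcp_to_tips ahead of it and the grasp point (between the pads) lies 8 mm behind it (manip.tcp_to_tips is the distance from the TCP to the fingertips, in mm); z points along the fingers, y is the line along which they close (so a half turn about z gives the same grasp; the last joint's range is limited). The gripper opens to 85 mm and grips with 20 to 120 N. Pads are 22 mm wide; open, the fingers measure 114 mm over their backs; the gripper's body (76 mm by 85 mm) begins 54 mm behind the grasp point. The pads swing forward as they close: fully open they stand 13 mm farther back than shut.
Start: joints at [64.166, 27.33, 1.283, 89.118, -0.659, 63.558, -4.761], TCP at [226.895, -635.741, 212.308] pointing down, gripper open.
Joint ranges: [-169.35, 169.35], [-19.33, 120.38], [-80.79, 83.38], [13.8, 139.57], [-78.32, 258.32], [9.67, 109.79], [-169.56, 169.56]. Speed limits (degrees/s): [136.94, 136.94, 180, 180, 180, 180, 180].

## Interface

Orientations are given as a 3x3 rotation matrix whose columns are the frame's x, y, z axes.
In Python, from cell import manip gives the robot as it stands. The module is installed in compiled form; this text tells all that it offers.
- The arm moves only by the tool carry_out, never from a script. Its argument "increments" is a list of rows, each a list of 5 numbers: the opening in per cent of the stroke, from 0 (shut) to 100 (fully open), then the shift along the tool's x, y, z in mm, then the turn about the tool's z in degrees. In form: [[jaw, x, y, z, spin], ...]. A call has 1 to 8 rows; each row is the pose to reach, as a shift and turn from the pose commanded when the call began, along the tool's axes at that moment; what a row does not reach only later rows make up. A row lasts 1/12 s, in which the tool goes at most 41.7 mm and 7.16 degrees, less where a joint would pass 70% of its speed; a pose out of reach is approached as far as the arm can. A call with a gripper value outside its range is refused whole. The fingers move at their own pace and stop on an object; "newtons" is the grip in N (left out, the last holds). Time passes only in rows, so rows that repeat a pose let the fingers close. It gives the time, the measured TCP pose, the force, the opening and the grip force at its end, in the units of the state.
- manip.sense(): the state, without advancing time (a new reading comes with each control period).
- manip.camera(name): name is "side" or "top"; returns the picture (384x512x3 uint8, blue, green, red); there is no depth.
- manip.get_calibration(name): a dict with "vfov" (degrees; the focal length in pixels is half the picture's height over the tangent of half this angle, whatever the lens; pixels are square), "cx", "cy" (the principal point, pixels), "R" (3x3) and "t" (3): a world point X has camera coordinates R X + t. Camera axes: x right, y down, z forward; pixel columns grow to the right and rows downward; lengths in mm; the calibration is good to about 2 mm. A picture is of the moment at which its call begins. get_calibration takes no time and is no camera call.
- manip.close_job(): hands the job in; it is judged then, once.
The state is a dict: "t": time; "joint_positions": joint angles; "joint_vel": joint speeds; "joint_torque": joint torques, N m; "tool_pos": TCP position; "ee_rot": TCP orientation; "force": force on the tool from outside, world axes, zero at the start; "wrist_torque": the same for the moment, N m; "finger_gap": opening from 0.0 (shut) to 1.0 (fully open); "gripper_force": force on a finger pad.
Only numpy, scipy, OpenCV 4.12 (cv2) and the standard library are available. Lean on these libraries where they do the work, as an engineer would, in place of code of your own. Each camera call takes 0.05 s, during which the arm holds its last target. There are 200 camera calls.

## Working session

There is one attempt and no reset: what is moved stays moved. The work goes in short steps, Python scripts to look and compute and a tool call to move; the robot and the scene stay as the last step left them, time stands still between calls to the robot, and variables do not carry over. Pictures are saved under pics/ and viewed, at most 11 in all, crops included, and the job is handed in when it is done.

Besides the shell and the picture viewer there is one more tool, called after ">>>" by a JSON object that holds its "name" and its "arguments", one argument or row to a line. carry_out: Moves the arm, as the interface text tells. Its arguments: {"type":"object","properties":{"increments":{"type":"array"},"newtons":{"type":"number"}},"required":["increments"]}

```bash
mkdir -p pics; python3 - <<'E'
from cell import manip
import cv2, numpy as np
for n in("top","side"):
    cv2.imwrite(f"pics/{n}0.png",cv2.resize(manip.camera(n),None,fx=1.5,fy=1.5,interpolation=cv2.INTER_CUBIC))
    print(n,manip.get_calibration(n))
s=manip.sense();print(s['t'],s['tool_pos'],s['ee_rot'],s['force'],s['finger_gap'],manip.tcp_to_tips)
E
```

```text
top {'vfov': 52.456280155947, 'cx': 260.49114587428846, 'cy': 194.51900327399196, 'R': array([[ 0.01072931, -0.99937951,  0.03354828],
       [-0.9853118 , -0.01628458, -0.16998665],
       [ 0.17042749, -0.03123167, -0.98487515]]), 't': array([ -23.95853439,  591.48419624, 1075.05497688])}
side {'vfov': 43.56907241812336, 'cx': 255.80214080600413, 'cy': 183.6738698942639, 'R': array([[-0.87970543, -0.47503524, -0.02144454],
       [-0.26329268,  0.52414651, -0.8099058 ],
       [ 0.39597388, -0.70683234, -0.58616783]]), 't': array([ 531.53703542,  237.68512073, 1117.59310609])}
0.1 [ 226.64598125 -635.19707199  211.3931186 ] [[ 9.41828620e-01  3.36092826e-01 -6.80876493e-04]
 [ 3.36093496e-01 -9.41827323e-01  1.56725022e-03]
 [-1.14526529e-04 -1.70491928e-03 -9.99998540e-01]] [ 0.02334551 -0.90344412 -1.20416738] 1.0003890503760748 11.0
```

View pics/top0.png

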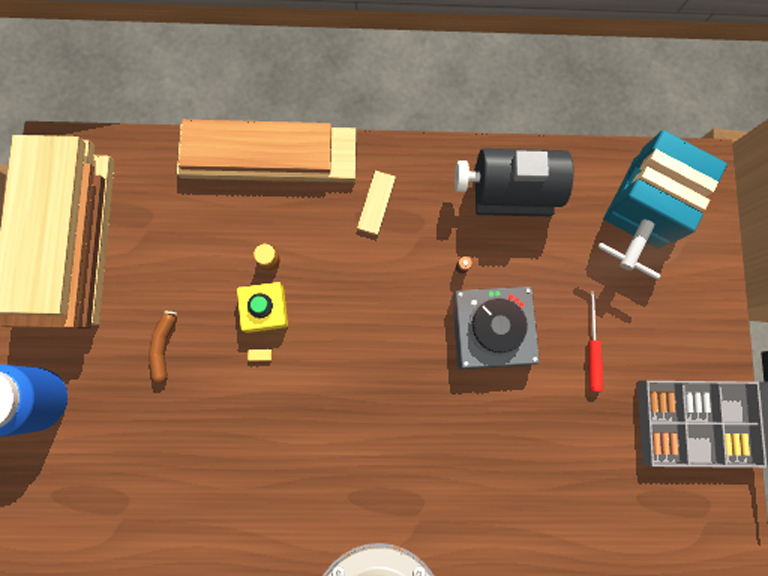

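View pics/side0.png

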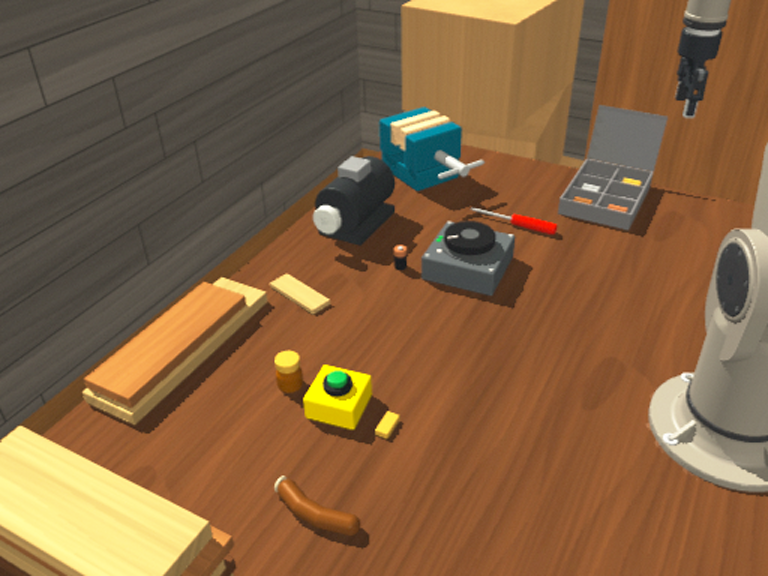

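The top view shows the dial centre near (500,325), its pointer running to the upper left, and the green button at (260,304). In the side view the dial is at (470,236) and the button at (338,379), all in 1.5x pixels. I'll enlarge both to read them closer.

```bash
cat >h.py <<'E'
from cell import manip
import numpy as np
def cal(n):
    c=manip.get_calibration(n); return c,192/np.tan(np.radians(c['vfov'])/2)
def plane(n,u,v,z):
    c,f=cal(n); R=np.array(c['R']);t=np.array(c['t'])
    d=R.T@np.array([(u-c['cx'])/f,(v-c['cy'])/f,1]); o=-R.T@t
    return o+d*(z-o[2])/d[2]
E
python3 - <<'E'
from h import *
import cv2
a=cv2.imread("pics/top0.png");b=cv2.imread("pics/side0.png")
c=lambda i,x,y:cv2.resize(i[y:y+100,x:x+130],(390,300),interpolation=cv2.INTER_CUBIC)
cv2.imwrite("pics/crop.png",np.vstack([np.hstack([c(a,435,275),c(a,195,255)]),np.hstack([c(b,405,190),c(b,273,330)])]))
for n,u,v,z in [("top",500,325,83),("side",470,236,83),("top",260,304,57),("side",338,379,57)]: print(n,plane(n,(u+.5)/1.5-.5,(v+.5)/1.5-.5,z).round(1))
E
```

```text
top [ 527.2 -218.9   83. ]
side [ 523.3 -212.5   83. ]
top [563.6 232.4  57. ]
side [561.8 229.6  57. ]
```

View pics/crop.png

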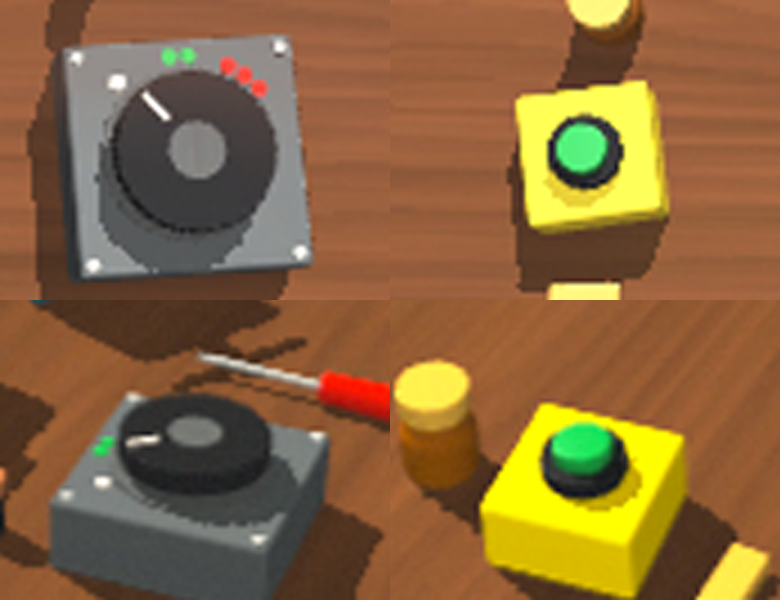

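Read from the crops (1.5x pixels): dial top centre is (500.7,325) in top and (470,234) in side. Button top centre is (258.7,304.7) in top and (337.3,376.7) in side.

```bash
cat >>h.py <<'E'
import cv2
def tri(a,b):
    P=[];q=[]
    for n,(u,v) in (("top",a),("side",b)):
        c,f=cal(n); P.append(np.array([[f,0,c['cx']],[0,f,c['cy']],[0,0,1]])@np.c_[c['R'],c['t']]); q.append(np.array([[(u+.5)/1.5-.5],[(v+.5)/1.5-.5]]))
    X=cv2.triangulatePoints(*P,*q); return (X[:3]/X[3]).ravel()
def to(p):
    s=manip.sense(); return (np.array(s['ee_rot']).T@(np.array(p)-s['tool_pos'])).round(1)
E
python3 - <<'E'
from h import *
D=tri((500.7,325),(470,234));B=tri((258.7,304.7),(337.3,376.7));print(D,B)
pl=lambda n,u,v,z:plane(n,(u+.5)/1.5-.5,(v+.5)/1.5-.5,z).round(1)
print(pl("top",500.7,325,83),pl("side",470,234,83),pl("top",258.7,304.7,B[2]))
k=lambda x,y:pl("top",435+x/3,275+y/3,55)
print("box corners (screws)",[k(*p) for p in((77,58),(280,47),(300,253),(93,265))],"dots",k(118,82),k(178,56),k(244,76))
c=np.mean([k(*p) for p in((77,58),(280,47),(300,253),(93,265))],axis=0);print(c)
E
```

```text
[ 526.96480688 -220.5666319    82.06113997] [560.698307   232.9622764   65.43769823]
[ 527.2 -220.2   83. ] [ 526.2 -219.3   83. ] [561.  233.1  65.4]
box corners (screws) [array([ 588.8, -150.1,   55. ]), array([ 598.1, -281.8,   55. ]), array([ 466. , -290.6,   55. ]), array([ 456.8, -158.9,   55. ])] dots [ 573.6 -176.3   55. ] [ 591.2 -215.4   55. ] [ 578.8 -257.8   55. ]
[ 527.425 -220.35    55.   ]
```

Both cameras agree: dial axis (527,-220), top at 83, matching the box corners' centre to within 1 mm. The box is yawed about 4°, and the button top is (561,233,65). I'll shut the jaws and travel to above the dial's near rim, about (494,-232).

>>> {"name": "carry_out", "arguments": {
  "increments": [
    [0, 12, -9, -10, 0],
    [0, 40, -30, -15, 0],
    [0, 72, -54, -15, 0],
    [0, 104, -78, -15, 0],
    [0, 136, -102, -15, 0],
    [0, 168, -126, -15, 0],
    [0, 200, -150, -15, 0],
    [0, 232, -174, -15, 0]
  ],
  "newtons": 40
}}

```text
t: 0.77
tool_pos: [387.9, -391.2, 227.9]
ee_rot: [[0.942, 0.337, 0.0], [0.337, -0.942, -0.0], [0.0, 0.0, -1.0]]
force: [1.2, 0.4, 0.4]
finger_gap: -0.001
gripper_force: 0.0
```

>>> {"name": "carry_out", "arguments": {
  "increments": [
    [0, 32, -24, 0, 0],
    [0, 64, -48, 10, 0],
    [0, 96, -72, 20, 0],
    [0, 125, -94, 40, 0],
    [0, 146, -110, 60, 0],
    [0, 155, -116, 75, 0],
    [0, 155, -116, 85, 0],
    [0, 155, -116, 85, 0]
  ]
}}

```text
t: 1.43
tool_pos: [492.5, -231.3, 140.5]
ee_rot: [[0.941, 0.338, -0.004], [0.338, -0.941, 0.001], [-0.003, -0.002, -1.0]]
force: [-1.0, -0.1, -0.4]
finger_gap: 0.004
gripper_force: 0.0
```

```bash
python3 - <<'E'
from h import *
s=manip.sense();print(s['t'],s['tool_pos'],s['ee_rot'],s['force'],s['finger_gap'],s['joint_positions'])
print(to((494,-232,100)))
cv2.imwrite("pics/side1.png",cv2.resize(manip.camera("side")[110:240,220:420],None,fx=3.5,fy=3.5,interpolation=cv2.INTER_CUBIC))
E
```

```text
1.4333 [ 492.50439196 -231.34045432  140.54041085] [[ 0.941157    0.33794962 -0.00368226]
 [ 0.33795572 -0.94116129  0.00116579]
 [-0.00307162 -0.00234163 -0.99999254]] [-0.96666305 -0.10149752 -0.35009288] 0.003553115362325542 [ 27.46715294  20.44844916 -10.90512627 110.37435129   4.95923398
  49.84436608 -56.23090068]
[ 1.3  1.2 40.5]
```

View pics/side1.png

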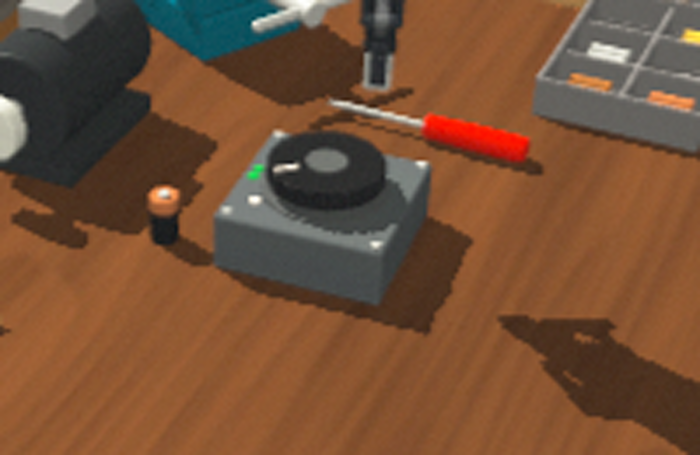

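The shut fingertips show at about (377,88), roughly 45 mm above the near-right rim of the dial at (345,165). That agrees with the measured pose, so I'll descend.

>>> {"name": "carry_out", "arguments": {
  "increments": [
    [0, 0, 0, 12, 0],
    [0, 0, 0, 26, 0],
    [0, 0, 0, 36, 0],
    [0, 0, 0, 42, 0],
    [0, 0, 0, 44, 0],
    [0, 0, 0, 44, 0],
    [0, 0, 0, 44, 0]
  ]
}}

```text
t: 2.07
tool_pos: [494.2, -233.0, 98.9]
ee_rot: [[0.942, 0.336, 0.001], [0.336, -0.942, -0.0], [0.001, 0.001, -1.0]]
force: [-0.4, 1.1, 0.4]
finger_gap: 0.004
gripper_force: 0.0
```

>>> {"name": "carry_out", "arguments": {
  "increments": [
    [0, 0, 0, 1, 0],
    [0, 0, 0, 2, 0],
    [0, 0, 0, 3, 0],
    [0, 0, 0, 4, 0],
    [0, 0, 0, 5, 0],
    [0, 0, 0, 5, 0],
    [0, 0, 0, 5, 0]
  ]
}}

```text
t: 2.65
tool_pos: [493.9, -232.5, 93.2]
ee_rot: [[0.942, 0.336, -0.0], [0.336, -0.942, 0.0], [-0.0, -0.0, -1.0]]
force: [-0.5, -0.8, -0.1]
finger_gap: -0.002
gripper_force: 0.0
```

>>> {"name": "carry_out", "arguments": {
  "increments": [
    [0, 0, 0, 1, 0],
    [0, 0, 0, 2, 0],
    [0, 0, 0, 3, 0],
    [0, 0, 0, 4, 0],
    [0, 0, 0, 4, 0],
    [0, 0, 0, 4, 0]
  ]
}}

```text
t: 3.15
tool_pos: [493.8, -232.5, 89.2]
ee_rot: [[0.942, 0.336, -0.0], [0.336, -0.942, 0.0], [-0.0, -0.0, -1.0]]
force: [0.3, 0.7, -0.0]
finger_gap: -0.005
gripper_force: 0.0
```

>>> {"name": "carry_out", "arguments": {
  "increments": [
    [0, 0, 0, 1, 0],
    [0, 0, 0, 2, 0],
    [0, 0, 0, 2, 0],
    [0, 0, 0, 2, 0]
  ]
}}

```text
t: 3.48
tool_pos: [493.9, -232.5, 87.3]
ee_rot: [[0.942, 0.336, -0.0], [0.336, -0.942, 0.0], [-0.0, -0.0, -1.0]]
force: [0.3, -0.1, -1.2]
finger_gap: 0.004
gripper_force: 0.0
```

```bash
python3 - <<'E'
from h import *
s=manip.sense();print(s['t'],s['tool_pos'],s['force'],s['wrist_torque'],s['finger_gap'],manip.tcp_to_tips)
a=cv2.resize(manip.camera("side")[120:220,250:370],(480,400),interpolation=cv2.INTER_CUBIC)
b=cv2.resize(manip.camera("top")[180:255,300:365],(320,400),interpolation=cv2.INTER_CUBIC)
cv2.imwrite("pics/s2.png",np.hstack([a,b]))
E
```

```text
3.4833 [ 493.88934437 -232.52264045   87.25439663] [ 0.32531812 -0.05777589 -1.15259322] [-0.03187401 -0.03117623 -0.0090089 ] 0.0035434382823416534 11.0
```

View pics/s2.png

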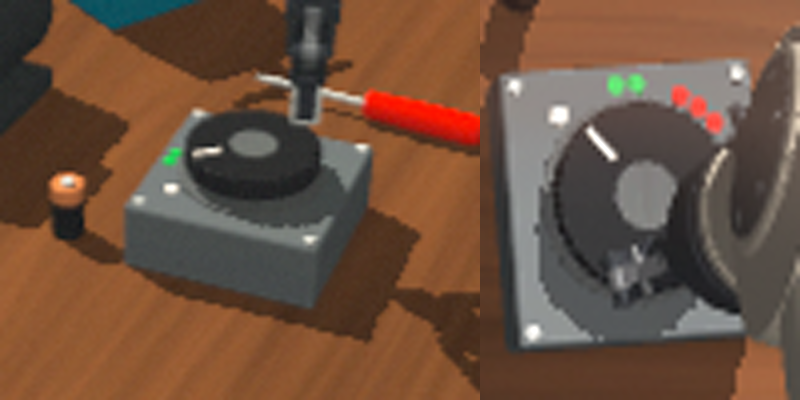

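Right panel (top): fingers over the lower part of the dial at about (630,275). Left panel (side): fingertips at (305,122), near the rim at the back right. There's no contact force yet, so I'll check the tip height by projection.

```bash
python3 - <<'E'
from h import *
c,f=cal("side")
for z in (73,76,83,90,97):
    p=np.array(c['R'])@[494,-232.5,z]+c['t']; u=p[:2]/p[2]*f+[c['cx'],c['cy']]
    print(z,((u-[250,120])*4).round(0))
c,f=cal("top")
for z in (76,90):
    p=np.array(c['R'])@[494,-232.5,z]+c['t']; u=p[:2]/p[2]*f+[c['cx'],c['cy']]
    print(z,(480+(u[0]-300)*320/65,(u[1]-180)*400/75))
E
```

```text
73 [299. 156.]
76 [299. 153.]
83 [300. 145.]
90 [300. 137.]
97 [301. 129.]
76 (np.float64(665.5484727723482), np.float64(259.46671850902095))
90 (np.float64(671.2461860225458), np.float64(257.2062806451777))
```

```bash
python3 - <<'E'
from h import *
q=lambda u,v:((u+.5)*1.5-.5,(v+.5)*1.5-.5)
print(tri(q(300+140*65/320,180+290*75/400),q(326.2,149.5)))
print(tri(q(300+160*65/320,180+275*75/400),q(326.2,149.5)))
a=cv2.resize(manip.camera("side")[130:180,290:360],(560,400),interpolation=cv2.INTER_CUBIC)
b=cv2.resize(manip.camera("top")[215:245,315:345],(240,240),interpolation=cv2.INTER_CUBIC)
b=cv2.copyMakeBorder(b,0,160,0,0,0)
cv2.imwrite("pics/s3.png",np.hstack([a,b]))
E
```

```text
[ 476.08148984 -193.39114453  133.25066259]
[ 482.35412168 -207.03197581  124.04653076]
```

View pics/s3.png

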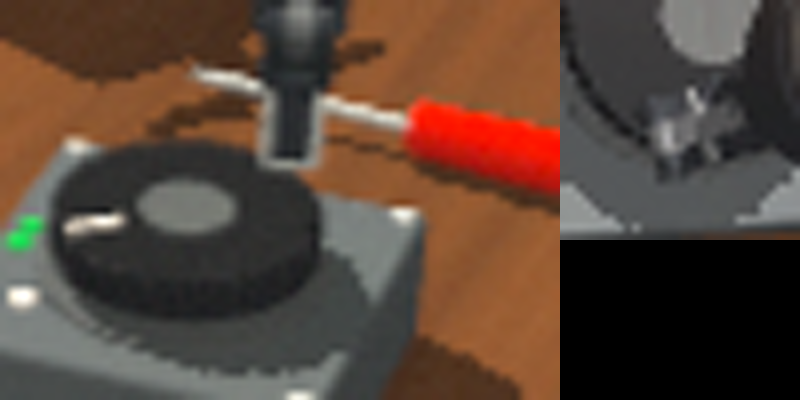

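```bash
python3 - <<'E'
from h import *
q=lambda u,v:((u+.5)*1.5-.5,(v+.5)*1.5-.5)
for t in ((331,231),(334,230),(338,228)): 
  X=tri(q(*t),q(326,150.6));print(t,X)
  for n,m in(("top",t),("side",(326,150.6))):
    c,f=cal(n);p=np.array(c['R'])@X+c['t'];print((p[:2]/p[2]*f+[c['cx'],c['cy']]-m).round(1),end=' ')
# nearer-edge check at z=72..110 along side ray
for z in(76,83,90,100,110):print(z,plane("side",326,150.6,z).round(0),plane("top",334,230,z).round(0))
E
```

```text
(331, 231) [ 482.59923988 -203.88470002  122.10673651]
[0.1 0.3] [-0.2 -0. ] (334, 230) [ 485.93001897 -213.41340063  115.85161607]
[0.1 0.3] [-0.2 -0. ] (338, 228) [ 491.32038241 -226.7769821   106.9488325 ]
[0.2 0.7] [-0.4 -0. ] 76 [ 507. -274.   76.] [ 490. -222.   76.]
83 [ 503. -264.   83.] [ 489. -220.   83.]
90 [ 499. -253.   90.] [ 489. -219.   90.]
100 [ 494. -238.  100.] [ 488. -217.  100.]
110 [ 489. -222.  110.] [ 487. -214.  110.]
```

The visible tips lie about 20 mm above the dial, and no force has registered. So the true fingertips stand higher than the nominal figure, and I'll feel the way down.

>>> {"name": "carry_out", "arguments": {
  "increments": [
    [0, 0, 0, 1, 0],
    [0, 0, 0, 2, 0],
    [0, 0, 0, 3, 0],
    [0, 0, 0, 4, 0],
    [0, 0, 0, 4, 0]
  ]
}}

```text
t: 4.1
tool_pos: [493.8, -232.5, 83.1]
ee_rot: [[0.942, 0.336, -0.0], [0.336, -0.942, 0.0], [-0.0, -0.0, -1.0]]
force: [0.7, 1.1, 0.1]
finger_gap: 0.0
gripper_force: 0.0
```

>>> {"name": "carry_out", "arguments": {
  "increments": [
    [0, 0, 0, 1, 0],
    [0, 0, 0, 2, 0],
    [0, 0, 0, 3, 0],
    [0, 0, 0, 3, 0],
    [0, 0, 0, 3, 0]
  ]
}}

```text
t: 4.52
tool_pos: [493.9, -232.5, 80.2]
ee_rot: [[0.942, 0.336, -0.0], [0.336, -0.942, 0.0], [-0.0, -0.0, -1.0]]
force: [0.5, -0.1, 0.0]
finger_gap: 0.0
gripper_force: 0.0
```

>>> {"name": "carry_out", "arguments": {
  "increments": [
    [0, 0, 0, 1, 0],
    [0, 0, 0, 2, 0],
    [0, 0, 0, 3, 0],
    [0, 0, 0, 3, 0],
    [0, 0, 0, 3, 0]
  ]
}}

```text
t: 4.93
tool_pos: [493.9, -232.5, 77.2]
ee_rot: [[0.942, 0.336, -0.0], [0.336, -0.942, 0.0], [-0.0, -0.0, -1.0]]
force: [0.8, -0.0, -0.2]
finger_gap: -0.003
gripper_force: 0.0
```

>>> {"name": "carry_out", "arguments": {
  "increments": [
    [0, 0, 0, 1, 0],
    [0, 0, 0, 2, 0],
    [0, 0, 0, 3, 0],
    [0, 0, 0, 3, 0],
    [0, 0, 0, 3, 0]
  ]
}}

```text
t: 5.35
tool_pos: [493.9, -232.5, 74.2]
ee_rot: [[0.942, 0.336, -0.0], [0.336, -0.942, 0.0], [-0.0, -0.0, -1.0]]
force: [-0.7, 0.6, -0.4]
finger_gap: 0.005
gripper_force: 0.0
```

```bash
python3 - <<'E'
from h import *
a=cv2.resize(manip.camera("side")[135:185,295:350],(440,400),interpolation=cv2.INTER_CUBIC)
b=cv2.resize(manip.camera("top")[200:250,310:355],(360,400),interpolation=cv2.INTER_CUBIC)
cv2.imwrite("pics/s4.png",np.hstack([a,b]))
s=manip.sense();print(s['joint_torque'],s['joint_positions'])
E
```

```text
[-7.46079040e-04 -5.05422235e+01 -1.03681818e+00 -2.07815087e+01
  9.30926122e-03  2.41905676e-03 -9.37748337e-05] [ 26.84309573  25.74900558 -10.23648161 113.01560127   6.65203251
  41.78496165 -57.72332304]
```

View pics/s4.png

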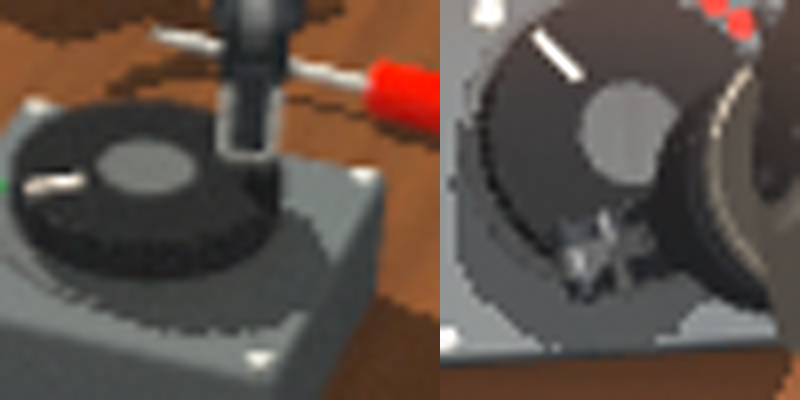

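The tip's lower end is now at (248,160) in the side crop, still some 5–8 mm above the dial top, with its shadow just below it. In the top crop the fingers sit near the rim at (600,255). I'll shift about 5 mm towards the axis and keep feeling down.

>>> {"name": "carry_out", "arguments": {
  "increments": [
    [0, 2, 1, 0, 0],
    [0, 5, 2, 1, 0],
    [0, 5, 2, 2, 0],
    [0, 5, 2, 3, 0],
    [0, 5, 2, 3, 0],
    [0, 5, 2, 3, 0]
  ]
}}

```text
t: 5.95
tool_pos: [499.2, -232.7, 71.2]
ee_rot: [[0.942, 0.336, -0.0], [0.336, -0.942, 0.0], [-0.0, -0.0, -1.0]]
force: [0.7, -0.1, -0.5]
finger_gap: 0.004
gripper_force: 0.0
```

>>> {"name": "carry_out", "arguments": {
  "increments": [
    [0, 0, 0, 1, 0],
    [0, 0, 0, 2, 0],
    [0, 0, 0, 3, 0],
    [0, 0, 0, 3, 0],
    [0, 0, 0, 3, 0]
  ]
}}

```text
t: 6.37
tool_pos: [499.2, -232.7, 68.2]
ee_rot: [[0.942, 0.336, -0.0], [0.336, -0.942, 0.0], [-0.0, -0.0, -1.0]]
force: [-0.3, -0.3, 0.6]
finger_gap: -0.001
gripper_force: 0.0
```

>>> {"name": "carry_out", "arguments": {
  "increments": [
    [0, 0, 0, 1, 0],
    [0, 0, 0, 2, 0],
    [0, 0, 0, 3, 0],
    [0, 0, 0, 3, 0],
    [0, 0, 0, 3, 0]
  ]
}}

```text
t: 6.78
tool_pos: [499.3, -232.7, 65.2]
ee_rot: [[0.942, 0.336, -0.0], [0.336, -0.942, 0.0], [-0.0, -0.0, -1.0]]
force: [0.5, -0.5, -0.4]
finger_gap: 0.0
gripper_force: 0.0
```

>>> {"name": "carry_out", "arguments": {
  "increments": [
    [0, 0, 0, 1, 0],
    [0, 0, 0, 2, 0],
    [0, 0, 0, 2, 0],
    [0, 0, 0, 2, 0]
  ]
}}

```text
t: 7.12
tool_pos: [499.4, -232.8, 63.4]
ee_rot: [[0.942, 0.336, 0.0], [0.336, -0.942, -0.0], [0.0, 0.0, -1.0]]
force: [-0.0, -0.5, 0.7]
finger_gap: -0.002
gripper_force: 0.4
```

>>> {"name": "carry_out", "arguments": {
  "increments": [
    [0, 0, 0, 1, 0],
    [0, 0, 0, 2, 0],
    [0, 0, 0, 2, 0],
    [0, 0, 0, 2, 0]
  ]
}}

```text
t: 7.45
tool_pos: [499.4, -232.8, 61.4]
ee_rot: [[0.942, 0.336, 0.0], [0.336, -0.942, -0.0], [0.0, 0.0, -1.0]]
force: [-0.2, -0.4, 3.6]
finger_gap: 0.001
gripper_force: 1.6
```

Contact: 3.6 N at TCP z 61.4, so the tips are about 19 mm above the reported TCP. I'll press 2 mm more, then go round clockwise by 24° at radius 30.

>>> {"name": "carry_out", "arguments": {
  "increments": [
    [0, 0, 0, 1, 0],
    [0, 0, 0, 2, 0],
    [0, 0, 0, 2, 0]
  ]
}}

```text
t: 7.7
tool_pos: [499.4, -232.9, 59.4]
ee_rot: [[0.942, 0.336, 0.0], [0.336, -0.942, -0.0], [0.0, 0.0, -1.0]]
force: [-2.5, 0.2, 5.7]
finger_gap: 0.002
gripper_force: 2.7
```

>>> {"name": "carry_out", "arguments": {
  "increments": [
    [0, 0, -1.6, 0, 3],
    [0, -0.1, -3.2, 0, 6],
    [0, 0, -4.8, 0, 9],
    [0, 0.1, -6.4, 0, 12],
    [0, 0.3, -8, 0, 15],
    [0, 0.6, -9.5, 0, 18],
    [0, 0.6, -9.5, 0, 18]
  ]
}}

```text
t: 8.28
tool_pos: [497.5, -224.3, 59.8]
ee_rot: [[1.0, 0.027, 0.002], [0.027, -1.0, -0.001], [0.002, 0.001, -1.0]]
force: [-0.0, -1.9, 5.6]
finger_gap: -0.002
gripper_force: 2.5
```

```bash
python3 - <<'E'
from h import *
s=manip.sense();print(s['t'],s['tool_pos'],s['force'])
a=cv2.resize(manip.camera("side")[135:185,295:350],(440,400),interpolation=cv2.INTER_CUBIC)
b=cv2.resize(manip.camera("top")[190:240,310:355],(360,400),interpolation=cv2.INTER_CUBIC)
cv2.imwrite("pics/s5.png",np.hstack([a,b]))
E
```

```text
8.2833 [ 497.50148648 -224.283824     59.79894374] [-0.00714245 -1.94089668  5.60569708]
```

View pics/s5.png

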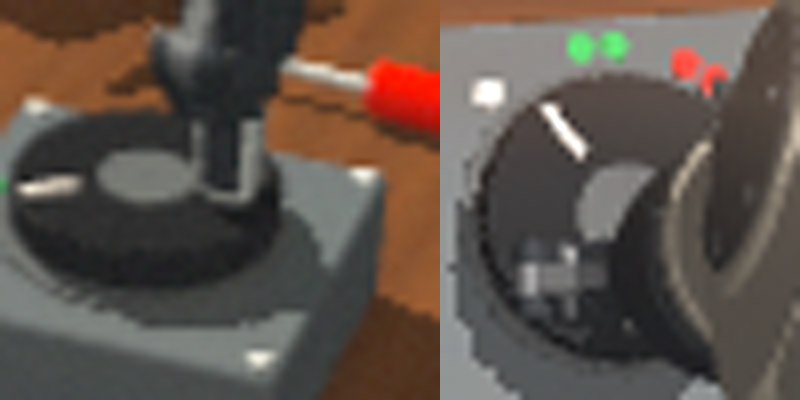

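The pointer, now (545,108)–(583,158) in the top crop, has turned roughly 8–10°. It follows the tip but lags, so I'll go on round and measure the pointer by code.

>>> {"name": "carry_out", "arguments": {
  "increments": [
    [0, 0, -1.6, 0.7, 3],
    [0, -0.1, -3.2, 0.7, 6],
    [0, 0, -4.8, 0.7, 9],
    [0, 0.1, -6.4, 0.7, 12],
    [0, 0.3, -8, 0.7, 15],
    [0, 0.6, -9.5, 0.7, 18],
    [0, 0.6, -9.5, 0.7, 18]
  ]
}}

```text
t: 8.97
tool_pos: [497.3, -214.4, 58.8]
ee_rot: [[0.959, -0.283, 0.001], [-0.283, -0.959, -0.001], [0.001, 0.0, -1.0]]
force: [-0.6, -1.5, 6.2]
finger_gap: 0.001
gripper_force: 3.0
```

```bash
cat >>h.py <<'E'
def pointer(im):
    m=(im.min(2)>140).astype(np.uint8); m[:, :318]=0;m[:,345:]=0;m[:200]=0;m[216:]=0
    n,l,st,ce=cv2.connectedComponentsWithStats(m)
    out=[]
    for i in range(1,n):
        if st[i,4]<5: continue
        v,u=np.nonzero(l==i); P=np.array([plane("top",a,b,82)[:2] for a,b in zip(u,v)])
        d=P.mean(0)-[527,-220]; out.append((int(st[i,4]),ce[i].round(1).tolist(),round(float(np.hypot(*d)),1),round(float(np.degrees(np.arctan2(d[1],d[0]))),1)))
    return out
E
python3 - <<'E'
from h import *
s=manip.sense();print(s['t'],s['tool_pos'],s['force'])
i=cv2.imread("pics/top0.png");print(pointer(cv2.resize(i,(512,384),interpolation=cv2.INTER_AREA)))
im=manip.camera("top");cv2.imwrite("pics/t6.png",im);print(pointer(im))
E
```

```text
8.9667 [ 497.26867668 -214.37775881   58.83414342] [-0.61584792 -1.52398034  6.21732258]
[(13, [324.2, 206.5], 38.1, 42.0)]
[(8, [319.1, 200.6], 59.8, 41.6), (13, [326.5, 205.1], 37.6, 30.6)]
```

The dial has turned only 11° for 36° of tip travel, so the real contact point may be off the reported pose. I'll look with the reported fingertip point drawn in.

```bash
python3 - <<'E'
from h import *
s=manip.sense();p=np.array(s['tool_pos'])
def crop(n,u0,v0):
    im=manip.camera(n)[v0:v0+60,u0:u0+40+0] if 0 else manip.camera(n)[v0:v0+75,u0:u0+50]
    im=cv2.resize(im,(400,600),interpolation=cv2.INTER_CUBIC)
    c,f=cal(n)
    for X,col in(((p[0],p[1],78),(255,0,255)),((527,-220,78),(255,255,0))):
        q=np.array(c['R'])@X+c['t'];u=q[:2]/q[2]*f+[c['cx'],c['cy']]
        cv2.drawMarker(im,tuple(int(t) for t in ((u-[u0,v0]+.5)*8)),col,0,14,1)
    return im
cv2.imwrite("pics/s7.png",np.hstack([crop("side",293,115),crop("top",308,185)]))
E
```

```text
(no output)
```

View pics/s7.png

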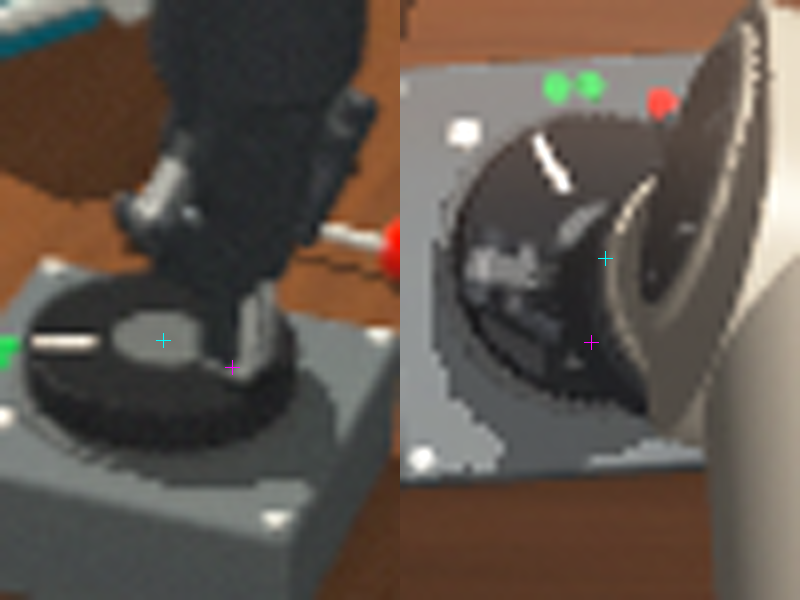

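In the side panel the reported point (232,366) coincides with the visible tip (235,375), so x/y are right and the tip is slipping on the dial. I'll lift, go back to a larger radius (40 mm), press about 8 N and repeat the turn.

>>> {"name": "carry_out", "arguments": {
  "increments": [
    [0, 0, 0, -5, 0],
    [0, 0, 0, -11, 0],
    [0, 1, 8, -11, -7],
    [0, 3, 16, -11, -14],
    [0, 4, 24, -11, -21],
    [0, 5, 28, -11, -28],
    [0, 5, 28, -11, -35],
    [0, 5, 28, -11, -36]
  ]
}}

```text
t: 9.78
tool_pos: [493.1, -242.2, 69.4]
ee_rot: [[0.94, 0.34, -0.001], [0.34, -0.94, 0.001], [-0.001, -0.001, -1.0]]
force: [-0.4, 0.0, -0.5]
finger_gap: 0.001
gripper_force: 0.0
```

>>> {"name": "carry_out", "arguments": {
  "increments": [
    [0, 0, 0, 0, 0],
    [0, 0, 0, 3, 0],
    [0, 0, 0, 6, 0],
    [0, 0, 0, 9, 0],
    [0, 0, 0, 10, 0],
    [0, 0, 0, 11, 0],
    [0, 0, 0, 11, 0]
  ]
}}

```text
t: 10.37
tool_pos: [494.1, -242.4, 58.8]
ee_rot: [[0.942, 0.336, 0.0], [0.336, -0.942, -0.0], [-0.0, 0.0, -1.0]]
force: [-1.1, -0.8, 6.1]
finger_gap: -0.001
gripper_force: 3.0
```

```bash
python3 - <<'E'
from h import *
s=manip.sense();print(s['t'],s['tool_pos'],s['force'],s['ee_rot']);print(pointer(manip.camera("top")))
s=manip.sense();p=s['tool_pos'][:2]-np.array([527,-220]);print(np.hypot(*p))
R=np.array(s['ee_rot'])[:2,:2]
for a in np.radians([7,14,21,28,35,40,44]):
    c,d=np.cos(a),np.sin(a);print(np.degrees(a).round(),(R.T@(np.array([[c,d],[-d,c]])@p-p)).round(1))
E
```

```text
10.3667 [ 494.05720901 -242.42825209   58.79725082] [-1.08026952 -0.77678435  6.115339  ] [[ 9.41965823e-01  3.35708776e-01  8.16807622e-05]
 [ 3.35708783e-01 -9.41965759e-01 -3.49146835e-04]
 [-4.02711752e-05  3.56305335e-04 -9.99999936e-01]]
[(16, [323.5, 206.5], 39.4, 44.4)]
39.81649465266842
7.0 [-0.9 -4.8]
14.0 [-1.3 -9.6]
21.0 [ -1.1 -14.5]
28.0 [ -0.2 -19.3]
35.0 [  1.2 -23.9]
40.0 [  2.5 -27.1]
44.0 [  3.8 -29.6]
```

>>> {"name": "carry_out", "arguments": {
  "increments": [
    [0, 0, 0, 1, 0],
    [0, -0.9, -4.8, 1.4, 7],
    [0, -1.3, -9.6, 1.4, 14],
    [0, -1.1, -14.5, 1.4, 21],
    [0, -0.2, -19.3, 1.4, 28],
    [0, -0.2, -19.3, 1.4, 28]
  ]
}}

```text
t: 10.92
tool_pos: [488.0, -223.6, 57.9]
ee_rot: [[0.988, -0.152, 0.001], [-0.152, -0.988, -0.0], [0.001, 0.0, -1.0]]
force: [-0.6, 1.5, 7.3]
finger_gap: 0.002
gripper_force: 3.5
```

```bash
python3 - <<'E'
from h import *
s=manip.sense();print(s['t'],s['tool_pos'],s['force']);print(pointer(manip.camera("top")))
E
```

```text
10.9167 [ 487.9691866  -223.55683329   57.94042755] [-0.58161446  1.49381513  7.30732794]
[(13, [328.8, 204.2], 37.3, 19.7), (6, [341.5, 213.2], 25.0, -66.2)]
```

The dial is 25° round, past the half-way point, and now pulls forward. I'll go on by 12°, then lift straight off.

>>> {"name": "carry_out", "arguments": {
  "increments": [
    [0, -0.9, -4.7, 0, 7],
    [0, -1.1, -8.1, 0, 12],
    [0, -1.1, -8.1, 0, 12],
    [0, -1.1, -8.1, -3, 12],
    [0, -1.1, -8.1, -8, 12],
    [0, -1.1, -8.1, -25, 12],
    [0, -1.1, -8.1, -50, 12],
    [0, -1.1, -8.1, -80, 12]
  ]
}}

```text
t: 11.63
tool_pos: [485.6, -215.5, 136.6]
ee_rot: [[0.937, -0.348, -0.004], [-0.348, -0.937, 0.001], [-0.004, 0.0, -1.0]]
force: [0.2, -0.0, 0.3]
finger_gap: -0.002
gripper_force: 0.0
```

```bash
python3 - <<'E'
from h import *
s=manip.sense();print(s['t'],s['tool_pos'],s['force'],s['ee_rot'],s['joint_positions']);print(pointer(manip.camera("top")))
print(to((561,233,110)))
E
```

```text
11.6333 [ 485.64276728 -215.49866552  136.6402038 ] [ 0.15037428 -0.03531428  0.2840305 ] [[ 9.37450723e-01 -3.48094175e-01 -4.07263773e-03]
 [-3.48092025e-01 -9.37459537e-01  1.24830465e-03]
 [-4.25246066e-03  2.47428620e-04 -9.99990928e-01]] [ 16.81764321  19.16736544   0.46436164 112.84784628  -0.20318949
  48.22961085 -92.97855618]
[(12, [331.9, 202.9], 38.9, 5.3)]
[ -90.2 -446.7   32.8]
```

The pointer is at 5° (expected 4°), so the dial sits in setting 2. Next I'll travel to the button.

>>> {"name": "carry_out", "arguments": {
  "increments": [
    [0, -2, -10, -3, -2],
    [0, -7, -35, -5, -7],
    [0, -14, -68, -5, -12],
    [0, -20, -101, -5, -18],
    [0, -27, -134, -5, -24],
    [0, -33, -167, -5, -30],
    [0, -40, -200, -5, -36],
    [0, -46, -230, -5, -40]
  ]
}}

```text
t: 12.35
tool_pos: [523.1, 18.5, 141.2]
ee_rot: [[0.939, 0.344, -0.002], [0.344, -0.939, 0.0], [-0.002, -0.001, -1.0]]
force: [0.1, 0.1, -0.5]
finger_gap: -0.001
gripper_force: 0.0
```

```bash
python3 - <<'E'
from h import *
s=manip.sense();print(s['t'],s['tool_pos']);print(to((561,233,110)))
E
```

```text
12.35 [523.10581429  18.45085636 141.24775175]
[ 109.3 -188.4   31.3]
```

>>> {"name": "carry_out", "arguments": {
  "increments": [
    [0, 17, -29, 0, 0],
    [0, 36, -62, 0, 0],
    [0, 55, -95, 0, 0],
    [0, 74, -128, 0, 0],
    [0, 92, -158, 0, 0],
    [0, 104, -180, 0, 0],
    [0, 109, -188, 10, 0],
    [0, 109, -188, 20, 0]
  ]
}}

```text
t: 13.02
tool_pos: [562.6, 232.9, 121.0]
ee_rot: [[0.94, 0.341, -0.001], [0.341, -0.94, 0.002], [-0.0, -0.002, -1.0]]
force: [-0.5, -0.5, -0.5]
finger_gap: -0.002
gripper_force: 0.0
```

>>> {"name": "carry_out", "arguments": {
  "increments": [
    [0, 0, 0, 15, 0],
    [0, 0, 0, 30, 0],
    [0, 0, 0, 40, 0],
    [0, 0, 0, 46, 0],
    [0, 0, 0, 46, 0],
    [0, 0, 0, 46, 0]
  ]
}}

```text
t: 13.52
tool_pos: [563.6, 228.3, 75.9]
ee_rot: [[0.942, 0.335, -0.001], [0.335, -0.942, -0.001], [-0.001, 0.0, -1.0]]
force: [0.3, 0.5, 0.9]
finger_gap: 0.001
gripper_force: 0.0
```

```bash
python3 - <<'E'
from h import *
s=manip.sense();print(s['t'],s['tool_pos'],s['force']);print(to((561,233,46)))
c,f=cal("side");p=np.array(s['tool_pos'])
im=manip.camera("side")[205:280,175:275];im=cv2.resize(im,(800,600),interpolation=cv2.INTER_CUBIC)
for X,col in(((p[0],p[1],p[2]+19),(255,0,255)),((561,233,65),(255,255,0))):
    q=np.array(c['R'])@X+c['t'];u=q[:2]/q[2]*f+[c['cx'],c['cy']]
    cv2.drawMarker(im,tuple(int(t) for t in ((u-[175,205]+.5)*8)),col,0,14,1)
cv2.imwrite("pics/s8.png",im)
E
```

```text
13.5167 [563.55515495 228.32940113  75.91524671] [0.30981097 0.53887769 0.8891741 ]
[-0.8 -5.3 29.9]
```

View pics/s8.png

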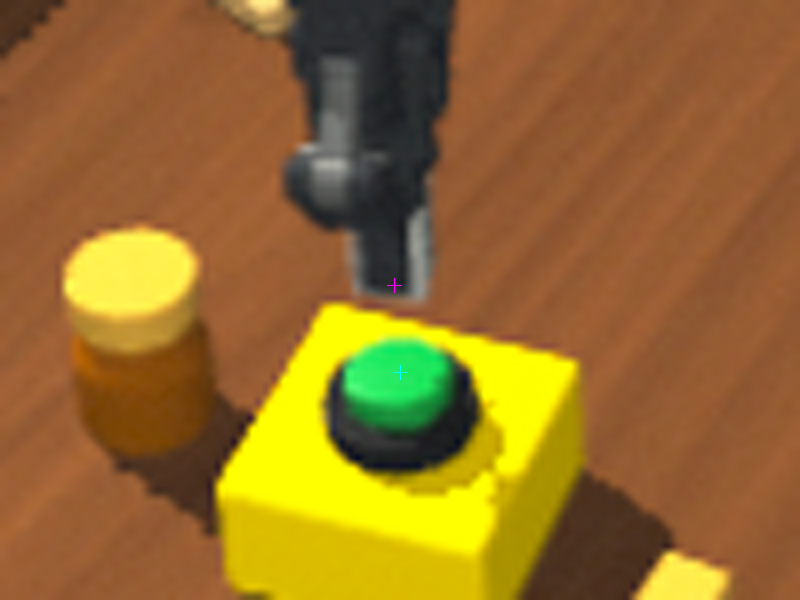

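Side view: tip at (393,290), matching the drawn point. The button top centre is at (400,372), about 5 mm off sideways. I'll centre and go down to touch.

>>> {"name": "carry_out", "arguments": {
  "increments": [
    [0, -1, -5, 5, 0],
    [0, -1, -5, 14, 0],
    [0, -1, -5, 22, 0],
    [0, -1, -5, 26, 0],
    [0, -1, -5, 28, 0],
    [0, -1, -5, 28, 0]
  ]
}}

```text
t: 14.07
tool_pos: [560.4, 233.4, 47.5]
ee_rot: [[0.942, 0.336, -0.002], [0.336, -0.942, -0.001], [-0.002, 0.0, -1.0]]
force: [-1.1, -0.3, 1.3]
finger_gap: 0.0
gripper_force: 0.8
```

>>> {"name": "carry_out", "arguments": {
  "increments": [
    [0, 0, 0, 2, 0],
    [0, 0, 0, 4, 0],
    [0, 0, 0, 5, 0],
    [0, 0, 0, 5, 0]
  ]
}}

```text
t: 14.4
tool_pos: [561.1, 233.7, 43.4]
ee_rot: [[0.942, 0.336, 0.0], [0.336, -0.942, 0.0], [0.0, 0.0, -1.0]]
force: [-2.2, -0.5, 4.1]
finger_gap: -0.0
gripper_force: 2.0
```

>>> {"name": "carry_out", "arguments": {
  "increments": [
    [0, 0, 0, 1, 0],
    [0, 0, 0, 2, 0],
    [0, 0, 0, 2, 0]
  ]
}}

```text
t: 14.65
tool_pos: [561.2, 233.7, 42.1]
ee_rot: [[0.942, 0.336, 0.0], [0.336, -0.942, -0.0], [0.0, 0.0, -1.0]]
force: [-3.2, -2.4, 10.0]
finger_gap: 0.002
gripper_force: 4.9
```

>>> {"name": "carry_out", "arguments": {
  "increments": [
    [0, 0, 0, 0.5, 0],
    [0, 0, 0, 1, 0],
    [0, 0, 0, 1, 0]
  ]
}}

```text
t: 14.9
tool_pos: [561.2, 233.7, 41.9]
ee_rot: [[0.942, 0.336, 0.001], [0.336, -0.942, -0.0], [0.0, 0.0, -1.0]]
force: [-6.0, -2.8, 17.4]
finger_gap: -0.001
gripper_force: 8.6
```

The button has bottomed out at 17 N. I'll release and move clear.

>>> {"name": "carry_out", "arguments": {
  "increments": [
    [0, 0, 0, -3, 0],
    [0, 0, 0, -9, 0],
    [0, 0, 0, -20, 0],
    [0, 0, 0, -45, 0],
    [0, 0, 0, -75, 0],
    [0, 0, 0, -95, 0],
    [0, 0, 0, -100, 0],
    [0, 0, 0, -100, 0]
  ]
}}

```text
t: 15.57
tool_pos: [562.4, 234.2, 142.4]
ee_rot: [[0.942, 0.336, 0.004], [0.336, -0.942, 0.002], [0.004, -0.0, -1.0]]
force: [-0.1, -0.6, 0.1]
finger_gap: -0.001
gripper_force: 0.0
```

```bash
python3 - <<'E'
from h import *
s=manip.sense();print(s['t'],s['tool_pos'],s['force'],np.abs(s['joint_vel']).max())
a=manip.camera("top");b=cv2.resize(cv2.imread("pics/top0.png"),(512,384),interpolation=cv2.INTER_AREA)
print(pointer(a))
im=np.vstack([cv2.resize(manip.camera("side"),(400,300)),])
cv2.imwrite("pics/s9.png",np.hstack([cv2.resize(a,(400,300)),im]))
E
```

```text
15.5667 [562.41212069 234.19138234 142.40653949] [-0.13415539 -0.63405584  0.06424324] 2.385496362785628
[(12, [331.9, 202.9], 38.9, 5.3)]
```

View pics/s9.png

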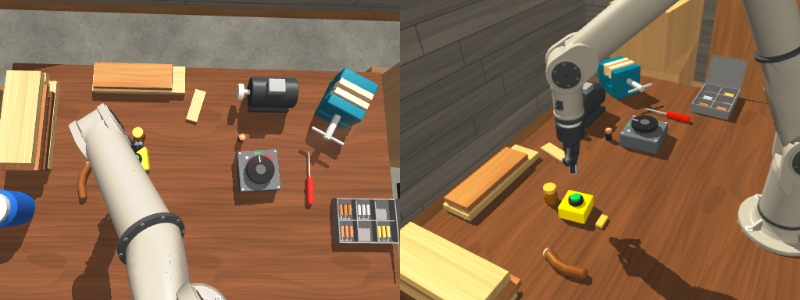

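The gripper is clear of everything. The dial pointer is still at two dots (260,155), the green button is back up at (576,198), and the loose things are where they were.

```bash
python3 -c "
from cell import manip
print(manip.close_job())"
```

```text
the job is handed in; nothing more can be done
None
```

The job is handed in at about 16 s: the dial clicked from one dot to two dots (on the second try, after the fingertip slipped on the first), the green button was pressed fully down and came back up, and nothing lying on the bench appears to have moved.

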